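# Set the pickle pan on the heat and hold in the warmer's control knob

## Robot

A 6-joint arm with a two-finger parallel gripper is mounted at the origin on the work surface. World frame = base frame: x ahead of the robot, y to its left, z up, the work surface at z = 0. Lengths are in m, angles in rad, forces in N, time in s.
With the tool pointing down it reaches from about 0.325 to 0.75 m from the base axis. Payload 7.6 kg.
Tool frame: the origin (TCP) lies on the mounting face of the last link; the fingertips stand 173 mm ahead of it and the grasp point (between the pads) lies 155 mm ahead of it (arm.pinch_z is the distance from the TCP to the grasp point, in m); z points along the fingers, y is the line along which they close (so a half turn about z gives the same grasp; the last joint's range is limited). The gripper opens to 85 mm and grips with 20 to 120 N. Pads are 22 mm wide; open, the fingers measure 114 mm over their backs; the gripper's body (76 mm by 85 mm) begins 54 mm behind the grasp point. The pads swing forward as they close: fully open they stand 13 mm farther back than shut.
Start: joints at [-0.07, 0.052, 1.401, -0, 1.689, -0.07], TCP at [0.525, 0, 0.405] pointing down, gripper open.
Joint ranges: [-2.9, 2.9], [-0.91, 2.17], [0.12, 2.37], [-1.06, 4.2], [0.26, 2.73], [-2.93, 2.93]. Speed limits (rad/s): [2.57, 2.57, 3.01, 3.14, 3.14, 3.14].

## Interface

Orientations are given as [roll, pitch, yaw] about the fixed x, y, z axes, in that order (R = Rz(yaw) Ry(pitch) Rx(roll)).
In Python, from bench import state, vision, close_job, arm gives the robot as it stands.
- The arm moves only by the shell command python3 -m pendant 'ROWS' [FORCE]. ROWS is JSON, a list of rows, each a list of 3 entries, a list of its own where there are three numbers: the closure, from 0 (fully open) to 1 (shut), then the shift along the tool's x, y, z in cm, then the turn about the tool's z in degrees. A call has exactly 10 rows; each row shifts and turns the commanded pose from where the row before left it, along the tool's axes as they then stand; what a row does not reach is not made up. A row lasts 1/12 s, in which the tool goes at most 41.7 mm and 7.16 degrees, less where a joint would pass 70% of its speed; a pose out of reach is approached as far as the arm can. A call with a gripper value outside its range is refused whole. The fingers move at their own pace and stop on an object; FORCE is the grip in N (left out, the last holds). Time passes only in rows, so rows that do not move let the fingers close, or fill a call up. It gives the time, the measured TCP pose, the force, the opening and the grip force at its end, in the units of the state.
- state(): the state, without advancing time (a new reading comes with each control period).
- vision.get_image(name): name is "scene" or "side" or "wrist"; returns the picture (420x560x3 uint8, red, green, blue); there is no depth.
- vision.calibration(name): a dict with "fx", "fy", "cx", "cy" (pixels), "cam_to_world" (4x4, takes a point from camera to world coordinates). Camera axes: x right, y down, z forward; pixel columns grow to the right and rows downward; lengths in m; the calibration is good to about 2 mm. A picture is of the moment at which its call begins: read the wrist's pose just before it. calibration takes no time and is no camera call; for the wrist camera it gives the pose at the moment of the call.
- close_job(): hands the job in; it is judged then, once.
Trained networks look in the newest picture that a camera, given by its name, has taken for a name from the list of things; names that differ only in an ending like _2 or _b are one class to them, and where a whole thing is asked for, a point or a joint stands for the part that bears it (a point fixed in the world has none). Each returns a list of dicts, best first, with "score" (0 to 1); they miss things now and then, are a little off and sometimes report something else, mostly with a low value. They report only what shows in the picture. A call takes as long as a camera call. They do not tell look-alikes from the thing itself.
- vision.regions_of(camera, name): "pixels" (420x560 bool, what is visible of it) and "bbox" ([left, top, right, bottom] in pixels, round what is visible of it).
- vision.spot_point(camera, name): "pixel" ([column, row] in pixels: a listed point, or the origin of a listed thing).
The state is a dict: "t": time; "joint_positions": joint angles; "joint_vel": joint speeds; "tau": joint torques, N m; "eef_pos": TCP position; "tcp_rot": TCP orientation; "contact_force": force on the tool from outside, world axes, zero at the start; "moment": the same for the moment, N m; "gripper_width": finger opening in m; "grasp_force": force on a finger pad.
Only numpy, scipy, OpenCV 4.12 (cv2) and the standard library are available. Lean on these libraries where they do the work, as an engineer would, in place of code of your own. Each camera call takes 0.05 s, during which the arm holds its last target. There are 200 camera calls.

## Task

Get the silversmith's pickle warmer going: first slide the copper pan along the warmer's steel top, without lifting or tipping it, until it stands centred on the orange heating disc. Then take the loose black knob, turn it so that its key flat matches the flat of the D-shaft on the green control box, push it fully home on the shaft and press it all the way in against the spring; finish still holding it pressed in, and leave the bowl, tweezers and file where they are.

Things in the scene. Friction and masses are not known exactly. Their poses are not given: they have to be found in the camera images.
- warmer: Fixed grey low warmer, 180 (x) x 360 (y) x 45 mm high with one flat steel top. Origin: centre of its underside, on the bench; its z up. Two flat round discs are let into its top, 170 mm apart centre to centre along its y axis.
- heat_disc: Orange heating disc with a steel centre, 128 mm across, flush with the warmer's top (45 mm above the bench). Origin: its centre. It may be either of the two places on the warmer.
- rest_disc: Dark grey resting disc of the same size, flush with the warmer's top; the pan starts on it. Origin: its centre.
- pan: Loose copper pan, 110 mm across the rim, 50 mm high, wall 4 mm, about 0.45 kg with handle (varies), standing upright. Origin: centre of its underside; z up; its stick handle points along its -x.
- pan_handle (a point): Grip point in the middle of the pan's level wooden stick handle, 105 mm from the pan's axis along its -x and 40 mm above its underside. The handle is 16 mm wide, 12 mm high and runs from 52 to 162 mm from the axis.
- control: Fixed green control box, 100 x 100 x 50 mm high, on the bench. Origin: centre of its underside; z up. The steel D-shaft stands upright in the middle of its top; a white tick on the top, on the box's +x side, marks the side of the shaft's flat.
- shaft_tip (a point): Top end of the D-shaft, on its round axis, 30 mm above the box's top when not pressed; axes as the shaft, z up. Shaft: 20 mm round with a flat 4 mm from the axis facing its +x; this D section is 25 mm tall, and above it stands a 5 mm brass guiding cone (14 mm wide at its foot, 8 mm at the top, 3 mm off the axis to -x).
- shaft (a joint): How far the shaft is pressed down into the box, m: 0 free, 0.006 at the stop. A spring pushes it up with about 4 N at the start and 9 N at the stop.
- knob: Loose black knob, 0.06 kg, standing on the bench bore down. Round skirt 47 mm across, 24 mm high; on it a grip bar 44 mm long (along its x), 14 mm wide (y), 28 mm high: 52 mm high in all. Origin: centre of its underside; z up. A white pointer line on the +x end of the bar marks the side of the bore's flat.
- knob_bore (a point): On the knob's axis at the closed end of its D bore, 20 mm above the underside; axes as the knob. Bore: open downward, 22 mm round, its flat 5.3 mm from the axis on the +x side. It fits only with knob +x along the shaft's +x (within about 8 degrees). When home this point meets the shaft's tip; a wrongly turned knob stays 15 to 20 mm too high.
- bowl: Bystander: white bowl with silver pieces, 84 mm across, 32 mm high. Origin: centre of its underside.
- tweezers: Bystander: steel tweezers lying flat, 140 mm long (x), 10 mm wide, 8 mm high. Origin: middle, underside.
- file: Bystander: file with a light wooden handle, 200 mm long (x), 20 mm high, lying flat. Origin: middle, underside.
Mind the look-alikes: they are no part of the job. Of the things shaped like the knob, the black one is meant.

How it is judged:
On the way, in this order (a step that is already met when the one before it is completed fails the run):
1. the pan stands centred (within 15 mm) and still on the orange disc (horizontal distance between pan and heat_disc below 0.015 m and z of pan in the frame of warmer between 0.042 and 0.048 m and linear speed of pan below 0.02 m/s), for 0.2 s.
2. the knob is home on the D-shaft, flat to flat (z of knob in the frame of shaft_tip between -0.024 and -0.0165 m and horizontal distance between knob and shaft_tip below 0.004 m and angle between the x axis of knob and the x axis of shaft_tip, either way round below 0.25 rad and angle between the z axis of knob and the z axis of shaft_tip, either way round below 0.12 rad), for 0.1 s.
At the end, for the whole second after the job is handed in: Pan on the warmer within 15 mm of the orange disc's centre; knob home on the D-shaft (underside 16.5 to 24 mm below the tip, within 4 mm of the axis, flat to flat, upright); shaft pressed in more than 4.2 of its 6 mm, fingers still pushing on the knob; all still (all of step 1 and all of step 2 and value of joint shaft above 0.0042 m and contact force between the fingers and knob above 1 N and linear speed of knob below 0.02 m/s); the arm keeps its last pose, push and grip.
It fails at once if the pan is lifted more than 8 mm off the warmer's top (z of pan in the frame of warmer above 0.053 m).
It fails at once if the pan is tipped (angle between pan's own z axis and vertical above 0.2 rad).
It fails at once if the bowl is moved more than 30 mm (distance of bowl from where it was at the start of the episode above 0.03 m).
It fails at once if the tweezers is moved more than 30 mm (distance of tweezers from where it was at the start of the episode above 0.03 m).
It fails at once if the file is moved more than 30 mm (distance of file from where it was at the start of the episode above 0.03 m).
It also fails if it takes over 56 s, if anything falls off the work surface, if the arm or the gripper's body presses on something with over 40 N, if the wrist force passes 120 N, or if a joint passes its speed limit or range.

## Working session

There is one attempt and no reset: what is moved stays moved. The work goes in short steps, Python scripts to look and compute and a shell command to move; the robot and the scene stay as the last step left them, time stands still between calls to the robot, and variables do not carry over. Pictures are saved under pics/ and viewed, at most 10 in all, crops included, and the job is handed in when it is done.

```bash
ls; mkdir -p pics; python3 - <<'E'
from bench import state, vision, arm
import cv2,numpy as np
s=state();print(s['t'],s['eef_pos'],s['tcp_rot'],s['gripper_width'])
for c in ['scene','side']:
    im=vision.get_image(c);cv2.imwrite(f'pics/{c}0.png',im[:,:,::-1])
    print(c,np.round(vision.calibration(c)['cam_to_world'],3).tolist(),vision.calibration(c)['fx'])
    for n in ['pan','heat_disc','rest_disc','pan_handle','knob','shaft_tip','control','bowl','tweezers','file']:
        print(n,[(np.round(r['pixel']).tolist(),round(r['score'],2)) for r in vision.spot_point(c,n)][:4])
E
```

```text
pics
0.0 [5.24965664e-01 2.95592866e-05 4.03868354e-01] [-3.14004952e+00 -1.32370188e-04  1.57079808e+00] 0.08537584571549746
scene [[0.544, 0.499, -0.674, 1.231], [0.839, -0.328, 0.434, -0.425], [-0.005, -0.802, -0.598, 0.673], [0.0, 0.0, 0.0, 1.0]] 406.4484620587173
pan [([383.0, 189.0], 0.72)]
heat_disc [([332.0, 212.0], 0.78)]
rest_disc [([379.0, 189.0], 0.67)]
pan_handle [([377.0, 187.0], 0.73)]
knob [([155.0, 280.0], 0.94), ([118.0, 304.0], 0.92), ([145.0, 321.0], 0.74), ([109.0, 276.0], 0.65)]
shaft_tip [([225.0, 220.0], 0.4)]
control [([225.0, 251.0], 0.8)]
bowl [([273.0, 290.0], 0.96)]
tweezers [([400.0, 172.0], 0.61)]
file [([196.0, 327.0], 0.86)]
side [[-0.81, -0.385, 0.443, -0.005], [-0.587, 0.529, -0.613, 0.829], [0.002, -0.756, -0.654, 0.963], [0.0, 0.0, 0.0, 1.0]] 521.3120193611715
pan [([192.0, 286.0], 0.84)]
heat_disc [([237.0, 240.0], 0.62), ([317.0, 192.0], 0.45)]
rest_disc []
pan_handle [([225.0, 304.0], 0.85), ([262.0, 197.0], 0.32)]
knob [([354.0, 164.0], 0.82), ([326.0, 162.0], 0.71), ([344.0, 177.0], 0.65), ([262.0, 195.0], 0.54)]
shaft_tip [([320.0, 190.0], 0.41)]
control [([316.0, 212.0], 0.96)]
bowl [([260.0, 192.0], 0.76), ([346.0, 177.0], 0.36), ([319.0, 211.0], 0.22)]
tweezers [([169.0, 356.0], 0.83)]
file [([297.0, 168.0], 0.66), ([342.0, 178.0], 0.6)]
```

View pics/scene0.png

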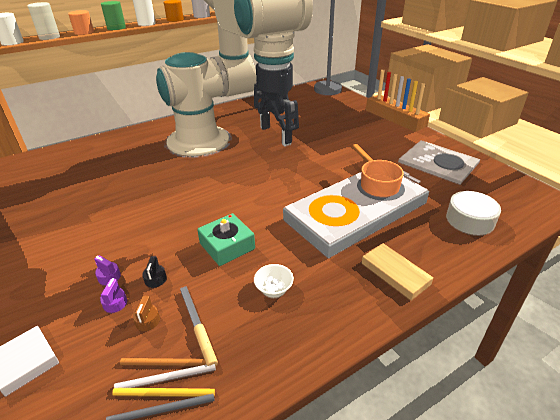

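View pics/side0.png

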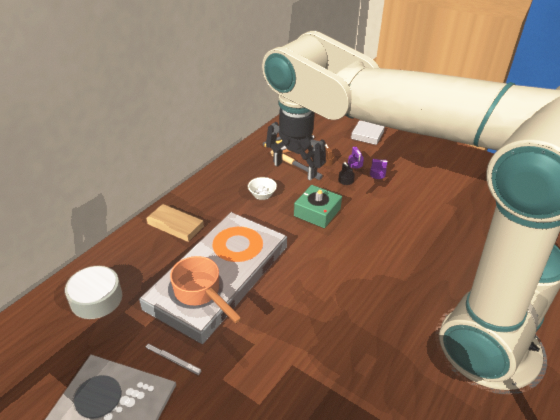

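The scene view shows the pan at (383,178) on the grey disc, the orange disc at (334,210) and the control box at (226,240). The bowl is at (273,282) and the file at (200,325).

The knob-shaped things are black (154,271), purple (108,268) and (113,296), and brown (145,312). Black is the one described; I'll confirm it with a crop from the wrist camera.

```bash
cat > h.py <<'E'
from bench import state, vision, arm
import cv2,numpy as np
def onplane(c,px,z,K=None):
    K=K or vision.calibration(c);T=np.array(K['cam_to_world'])
    d=T[:3,:3]@np.array([(px[0]-K['cx'])/K['fx'],(px[1]-K['cy'])/K['fy'],1]);o=T[:3,3]
    return o+d*(z-o[2])/d[2]
def proj(c,p,K=None):
    K=K or vision.calibration(c);T=np.array(K['cam_to_world'])
    q=T[:3,:3].T@(np.asarray(p,float)-T[:3,3]);return np.array([q[0]/q[2]*K['fx']+K['cx'],q[1]/q[2]*K['fy']+K['cy']])
def tri(obs): # [(K,px)]
    A=[];b=[]
    for K,px in obs:
        T=np.array(K['cam_to_world']);d=T[:3,:3]@np.array([(px[0]-K['cx'])/K['fx'],(px[1]-K['cy'])/K['fy'],1]);d/=np.linalg.norm(d)
        P=np.eye(3)-np.outer(d,d);A.append(P);b.append(P@T[:3,3])
    return np.linalg.lstsq(np.vstack(A),np.hstack(b),rcond=None)[0]
E
python3 - <<'E'
from h import *
np.set_printoptions(precision=4,suppress=True)
for c in ['scene','side']:
    im=cv2.imread(f'pics/{c}0.png')
    hsv=cv2.cvtColor(im,cv2.COLOR_BGR2HSV)
    m=cv2.inRange(hsv,(12,200,200),(24,255,255));n,l,st,ce=cv2.connectedComponentsWithStats(m)
    i=1+np.argmax(st[1:,4]);print(c,'orange',st[i],ce[i])
    cn=max(cv2.findContours((l==i).astype(np.uint8),0,2)[0],key=len)[:,0]
    W=np.array([onplane(c,p,.045)[:2] for p in cv2.convexHull(cn)[:,0]])
    (x,y),r=cv2.minEnclosingCircle(W.astype(np.float32)*1000);print('disc',x,y,r)
    for n_ in ['control','knob','bowl','tweezers','file']:
        print(n_,[onplane(c,r['pixel'],0)[:2] for r in vision.spot_point(c,n_)][:5])
    print('pan',onplane(c,vision.spot_point(c,'pan')[0]['pixel'],.045))
print('handle',onplane('side',(225,304),.085),'ends',onplane('side',(238,319),.085))
print('handle end scene',onplane('scene',(355,147),.085))
E
```

```text
scene orange [309 196  51  30 901] [333.7303 210.6304]
disc 612.7177124023438 111.55906677246094 63.26813888549805
control [array([ 0.5532, -0.1664])]
knob [array([ 0.5525, -0.3375]), array([ 0.5752, -0.423 ]), array([ 0.648 , -0.3892]), array([ 0.486 , -0.4195])]
bowl [array([ 0.7209, -0.1345])]
tweezers [array([0.5348, 0.4345])]
file [array([ 0.7179, -0.3099])]
pan [0.6151 0.2796 0.045 ]Traceback (most recent call last):
  File "<stdin>", line 7, in <module>
    return _wrapfunc(a, 'argmax', axis=axis, out=out, **kwds)
    return bound(*args, **kwds)
ValueError: attempt to get argmax of an empty sequence
```

```bash
python3 - <<'E'
from h import *
np.set_printoptions(precision=4,suppress=True)
c='side'
im=cv2.imread(f'pics/{c}0.png');print(im[238,258-40:258])if 0 else None
m=cv2.inRange(cv2.cvtColor(im,cv2.COLOR_BGR2HSV),(12,180,150),(24,255,255));m[:220]=0;m[265:]=0;m[:,:205]=0;m[:,270:]=0
W=np.array([onplane(c,p[::-1],.045)[:2] for p in np.argwhere(m)])
print('disc',cv2.minEnclosingCircle(W.astype(np.float32)*1000),len(W))
for n_ in ['pan','control','knob','bowl','file','tweezers']:
    print(n_,[onplane(c,r['pixel'],.045 if n_=='pan' else 0)[:2] for r in vision.spot_point(c,n_)][:3])
print('handle',onplane('side',(225,304),.085),'ends',onplane('side',(238,319),.085))
print('handle end scene',onplane('scene',(355,147),.085))
Ks=vision.calibration('scene');Kd=vision.calibration('side')
print('rimctr scene',onplane('scene',(381.5,169),.095),'side',onplane('side',(195.5,273),.095))
E
```

```text
disc ((616.5425415039062, 109.98956298828125), 59.863548278808594) 400
pan [array([0.6111, 0.2838])]
control [array([ 0.5435, -0.1543])]
knob [array([ 0.5718, -0.4214]), array([ 0.6488, -0.3795]), array([ 0.5625, -0.346 ])]
bowl [array([ 0.7288, -0.1335]), array([ 0.5592, -0.3465]), array([ 0.5417, -0.1637])]
file [array([ 0.7094, -0.3011]), array([ 0.5646, -0.3369])]
tweezers [array([0.5475, 0.4321])]
handle [0.4935 0.3033 0.085 ] ends [0.4461 0.318  0.085 ]
handle end scene [0.4493 0.3166 0.085 ]
rimctr scene [0.5932 0.2844 0.095 ] side [0.5982 0.2799 0.095 ]
```

```bash
python3 -m pendant '[[0,[3.05,-0.23,0],0],[0,[3.05,-0.23,0],0],[0,[3.05,-0.23,0],0],[0,[3.05,-0.23,0],0],[0,[3.05,-0.23,0],0],[0,[3.05,-0.23,0],0],[0,[3.05,-0.23,0],0],[0,[3.05,-0.23,0],0],[0,[3.05,-0.23,0],0],[0,[3.05,-0.23,0],0]]' 40
python3 -m pendant '[[0,[0,0,0.4],-7],[0,[0,0,0.4],-7],[0,[0,0,0.4],-7],[0,[0,0,0.4],-7],[0,[0,0,0.4],-7],[0,[0,0,0.4],-7],[0,[0,0,0.4],-7],[0,[0,0,0.4],-7],[0,[0,0,0.4],-7],[0,[0,0,0.4],-7]]'
python3 -m pendant '[[0,[0,0,0],-7],[0,[0,0,0],0],[0,[0,0,0],0],[0,[0,0,0],0],[0,[0,0,0],0],[0,[0,0,0],0],[0,[0,0,0],0],[0,[0,0,0],0],[0,[0,0,0],0],[0,[0,0,0],0]]'
python3 - <<'E'
from h import *
np.set_printoptions(precision=4,suppress=True)
K=vision.calibration('wrist');im=vision.get_image('wrist');cv2.imwrite('pics/w1.png',im[:,:,::-1])
print(K['fx'],np.array(K['cam_to_world']))
for n,z in [('pan',.045),('pan_handle',.085),('heat_disc',.045),('tweezers',0)]:
    for r in vision.spot_point('wrist',n): print(n,r['pixel'],r['score'],onplane('wrist',r['pixel'],z,K))
E
```

```text
t: 2.53
eef_pos: [0.5016, 0.3066, 0.4047]
tcp_rot: [3.141, -0.0, 1.571]
contact_force: [0.9, 0.0, -0.7]
gripper_width: 0.0857
grasp_force: 0.0
t: 3.37
eef_pos: [0.502, 0.305, 0.3644]
tcp_rot: [-3.141, 0.0, 2.799]
contact_force: [-0.2, 1.2, 0.6]
gripper_width: 0.0854
grasp_force: 0.0
t: 4.2
eef_pos: [0.502, 0.305, 0.3647]
tcp_rot: [3.142, 0.0, 2.914]
contact_force: [-0.5, 0.5, -0.8]
gripper_width: 0.085
grasp_force: 0.0
352.24746085340064 [[ 0.2243  0.929   0.2943  0.4268]
 [ 0.9745 -0.2138 -0.0679  0.3223]
 [-0.0002  0.3021 -0.9533  0.3349]
 [ 0.      0.      0.      1.    ]]
pan [271.7, 299.8] 0.87 [0.6019 0.2812 0.045 ]
pan_handle [274.1, 203.2] 0.87 [0.4987 0.3069 0.085 ]
tweezers [415.6, 185.4] 0.8 [0.5365 0.4402 0.    ]
```

View pics/w1.png

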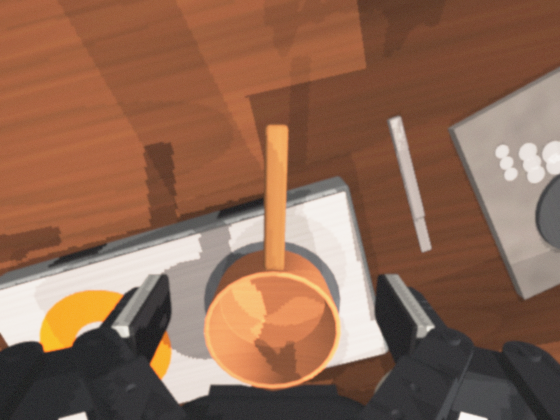

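The wrist view shows the handle running straight up the image from (277,125) to (276,268), with the pan rim centred at (272,330). The orange disc is at the lower left, and the tweezers are clear on the right at (412,185). I'll go down and grip the handle.

```bash
python3 -m pendant '[[0,[0,0,1.25],0],[0,[0,0,1.25],0],[0,[0,0,1.25],0],[0,[0,0,1.25],0],[0,[0,0,1.25],0],[0,[0,0,1.25],0],[0,[0,0,1.25],0],[0,[0,0,1.25],0],[0,[0,0,1.25],0],[0,[0,0,1.2],0]]' 30
python3 -m pendant '[[0.5,[0,0,0],0],[0.7,[0,0,0],0],[0.8,[0,0,0],0],[0.9,[0,0,0],0],[1,[0,0,0],0],[1,[0,0,0],0],[1,[0,0,0],0],[1,[0,0,0],0],[1,[0,0,0],0],[1,[0,0,0],0]]'
cat > meas.py <<'E'
from h import *
import sys
np.set_printoptions(precision=4,suppress=True)
from scipy.optimize import least_squares
tag=sys.argv[1]
for c in ['scene','side']:
    im=vision.get_image(c);cv2.imwrite(f'pics/{c}_{tag}.png',im[:,:,::-1])
    for n,z in [('pan',.045),('heat_disc',.045),('pan_handle',.085)]:
        rs=vision.spot_point(c,n)
        print(c,n,[(np.round(r['score'],2),onplane(c,r['pixel'],z)[:2]) for r in rs[:2]])
    # fit pan: silhouette bbox of body against projected cylinder
    rs=vision.regions_of(c,'pan')
    if rs: print('bbox',rs[0]['bbox'])
E
python3 meas.py g
```

```text
t: 5.28
eef_pos: [0.502, 0.305, 0.2388]
tcp_rot: [-3.141, -0.0, 2.915]
contact_force: [-0.4, 0.3, 0.2]
gripper_width: 0.085
grasp_force: 0.0
t: 6.12
eef_pos: [0.5021, 0.3051, 0.241]
tcp_rot: [3.141, 0.001, 2.915]
contact_force: [-1.5, -1.7, 5.6]
gripper_width: 0.0154
grasp_force: 34.1
scene pan [(np.float64(0.93), array([0.6297, 0.262 ]))]
scene heat_disc [(np.float64(0.84), array([0.6211, 0.1169]))]
scene pan_handle [(np.float64(0.65), array([0.6688, 0.0705])), (np.float64(0.6), array([0.4914, 0.3079]))]
bbox [363.1, 154.6, 405.0, 198.0]
side pan [(np.float64(0.8), array([0.5962, 0.2879]))]
side heat_disc [(np.float64(0.69), array([0.6179, 0.1014]))]
side pan_handle [(np.float64(0.9), array([0.5015, 0.3071]))]
bbox [167.3, 256.9, 244.0, 325.1]
```

```bash
python3 -m pendant '[[1,[-0.1,-0.3,0],0],[1,[-0.2,-0.7,0],0],[1,[-0.2,-0.8,0],0],[1,[-0.2,-0.8,0],0],[1,[-0.2,-0.8,0],0],[1,[-0.2,-0.8,0],0],[1,[-0.2,-0.8,0],0],[1,[-0.2,-0.8,0],0],[1,[-0.2,-0.8,0],0],[1,[-0.2,-0.8,0],0]]'
python3 -m pendant '[[1,[-0.3,-0.9,0],0],[1,[-0.3,-0.9,0],0],[1,[-0.3,-0.9,0],0],[1,[-0.3,-0.9,0],0],[1,[-0.3,-0.9,0],0],[1,[-0.3,-0.9,0],0],[1,[-0.3,-0.9,0],0],[1,[-0.3,-0.9,0],0],[1,[-0.2,-0.9,0],0],[1,[-0.1,-0.5,0],0]]'
python3 meas.py m; python3 -c "
import cv2,numpy as np
a=cv2.imread('pics/scene_m.png')[130:250,260:440];b=cv2.imread('pics/side_m.png')[180:340,140:340]
cv2.imwrite('pics/c1.png',np.hstack([cv2.resize(a,(400,267))[:267],cv2.resize(b,(334,267))]))
print(state['t']) if 0 else 0"
```

```text
t: 7.45
eef_pos: [0.504, 0.229, 0.241]
tcp_rot: [3.139, 0.001, 2.916]
contact_force: [0.3, 6.0, 4.1]
gripper_width: 0.0153
grasp_force: 33.9
t: 8.28
eef_pos: [0.5111, 0.1387, 0.241]
tcp_rot: [3.139, 0.001, 2.915]
contact_force: [1.0, 4.4, 3.5]
gripper_width: 0.0157
grasp_force: 34.0
scene pan [(np.float64(0.69), array([0.6143, 0.1133]))]
scene heat_disc [(np.float64(0.68), array([0.6213, 0.1017])), (np.float64(0.63), array([0.5828, 0.3794]))]
scene pan_handle [(np.float64(0.95), array([0.4961, 0.1423]))]
bbox [315.9, 173.4, 356.1, 224.4]
side pan [(np.float64(0.72), array([0.6123, 0.1201]))]
side heat_disc []
side pan_handle []
bbox [214.9, 216.9, 283.9, 274.0]
```

View pics/c1.png

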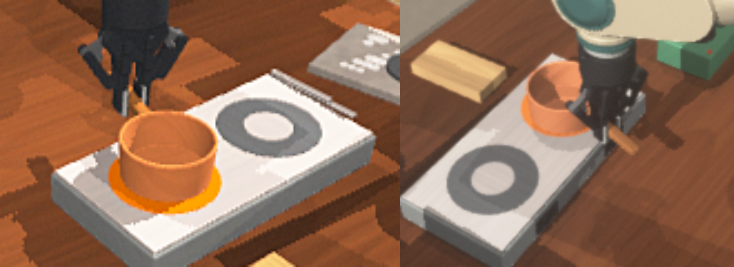

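```bash
cat > fit.py <<'E'
from h import *
import sys
from scipy.optimize import minimize
np.set_printoptions(precision=4,suppress=True)
tag=sys.argv[1]
a=np.linspace(0,2*np.pi,60)
for c in ['scene','side']:
    im=cv2.imread(f'pics/{c}_{tag}.png');hsv=cv2.cvtColor(im,cv2.COLOR_BGR2HSV).astype(int)
    K=vision.calibration(c)
    def hull(x,y,r=.055,h=.05):
        P=[proj(c,(x+r*np.cos(t),y+r*np.sin(t),z),K) for t in a for z in ((.045,.045+h) if h else (.045,))]
        m=np.zeros((420*4,560*4),np.uint8);cv2.fillConvexPoly(m,cv2.convexHull((np.array(P)*4+1.5).astype(np.int32)),1)
        return cv2.resize(m,(560,420),interpolation=cv2.INTER_AREA)if 0 else cv2.resize(m.astype(np.float32),(560,420),interpolation=cv2.INTER_AREA)
    box=hull(.6127,.1116,.085)>0
    cop=((hsv[...,0]<13)&(hsv[...,1]>110)&box).astype(np.float32)
    ora=((hsv[...,0]>=13)&(hsv[...,0]<25)&(hsv[...,1]>190)&box).astype(np.float32)
    w=hull(.6127,.1116,.064,0)  # compare within disc area plus rim: all box
    gray=(hsv[...,1]<80)&box
    valid=(cop+ora+gray)>0
    f=lambda p:np.sum(np.abs(hull(p[0]/100,p[1]/100)-cop)[valid])
    r=min((minimize(f,[61+dx,11+dy],method='Nelder-Mead') for dx in(-1,0,1.5) for dy in(-1,0,1)),key=lambda r:r.fun)
    g=lambda p:np.sum(np.abs(np.clip(hull(p[0]/100,p[1]/100,.064,0)-hull(*(r.x/100)),0,1)-ora)[valid])
    q=min((minimize(g,[61+dx,11+dy],method='Nelder-Mead') for dx in(-1,0,1.5) for dy in(-1,0,1)),key=lambda r:r.fun)
    print(c,'pan',r.x,r.fun,cop.sum(),'disc',q.x,q.fun,ora.sum())
E
python3 fit.py m
```

```text
scene pan [60.1163 11.9307] 368.25 1767.0 disc [61.2927 11.2252] 58.9375 365.0
side pan [65.6433 10.3439] 667.4375 1739.0 disc [77.625  6.25 ] 0.0 0.0
```

```bash
python3 - <<'E'
from h import *
np.set_printoptions(precision=4,suppress=True)
im=cv2.imread('pics/w1.png');hsv=cv2.cvtColor(im,cv2.COLOR_BGR2HSV).astype(int)
K=vision.calibration('wrist');K['cam_to_world']=[[ 0.2243,0.929,0.2943,0.4268],[0.9745,-0.2138,-0.0679,0.3223],[-0.0002,0.3021,-0.9533,0.3349],[0,0,0,1]]
for e in [(277,125)]:
    E=onplane(0,e,.091,K);print('end',E,'axis',E+.162*np.array([.9745,-.2243,0]))
# rim extents by pixels: left/right/bottom
L,R=onplane(0,(205,328),.095,K),onplane(0,(340,328),.095,K);print('rim mid',(L+R)/2,np.linalg.norm(L-R))
B,T=onplane(0,(273,388),.095,K),onplane(0,(273,271),.095,K);print('rim mid',(B+T)/2,np.linalg.norm(B-T))
o=((hsv[...,0]>=13)&(hsv[...,0]<25)&(hsv[...,1]>200)&(hsv[...,2]>180));o[:270]=0;o[:,200:]=0
W=np.array([onplane(0,p[::-1],.045,K)[:2] for p in np.argwhere(o)]);print(cv2.minEnclosingCircle((W*1000).astype(np.float32)),len(W))
E
```

```text
end [0.4438 0.3214 0.091 ] axis [0.6017 0.2851 0.091 ]
rim mid [0.5968 0.2831 0.095 ] 0.10784856821450134
rim mid [0.6015 0.2824 0.095 ] 0.1103593062662546
((616.1854858398438, 109.84745788574219), 62.5896110534668) 2998
```

```bash
python3 -m pendant '[[1,[-0.1,-0.1,0],0],[1,[-0.2,-0.1,0],0],[1,[-0.2,-0.1,0],0],[1,[-0.1,-0.1,0],0],[1,[-0.1,-0.1,0],0],[1,[0,0,0],0],[1,[0,0,0],0],[0.6,[0,0,0],0],[0.3,[0,0,0],0],[0,[0,0,0],0]]'
python3 -m pendant '[[0,[0,0,0],0],[0,[0,0,0],0],[0,[0,0,0],0],[0,[0,0,-1],0],[0,[0,0,-2],0],[0,[0,0,-2.5],0],[0,[0,0,-2.5],0],[0,[0,0,-2.5],0],[0,[0,0,-2],0],[0,[0,0,-1],0]]'
python3 - <<'E'
from h import *
np.set_printoptions(precision=4,suppress=True)
K=vision.calibration('wrist');im=vision.get_image('wrist');cv2.imwrite('pics/w2.png',im[:,:,::-1])
np.save('K2.npy',K['cam_to_world'])
cv2.imwrite('pics/scene_r.png',vision.get_image('scene')[:,:,::-1]);cv2.imwrite('pics/side_r.png',vision.get_image('side')[:,:,::-1])
E
python3 fit.py r
```

```text
t: 9.62
eef_pos: [0.5163, 0.1321, 0.2394]
tcp_rot: [-3.14, -0.001, 2.914]
contact_force: [-0.4, 1.0, -0.1]
gripper_width: 0.0512
grasp_force: 0.0
t: 10.45
eef_pos: [0.5165, 0.1323, 0.3794]
tcp_rot: [3.14, 0.005, 2.915]
contact_force: [0.1, -0.1, 0.9]
gripper_width: 0.0855
grasp_force: 0.0
scene pan [60.5791 11.3592] 437.75 1829.0 disc [61.2459 11.2153] 58.375 274.0
side pan [60.8904 11.6554] 764.75 2422.0 disc [62.2602 10.3883] 33.875 0.0
```

View pics/w2.png

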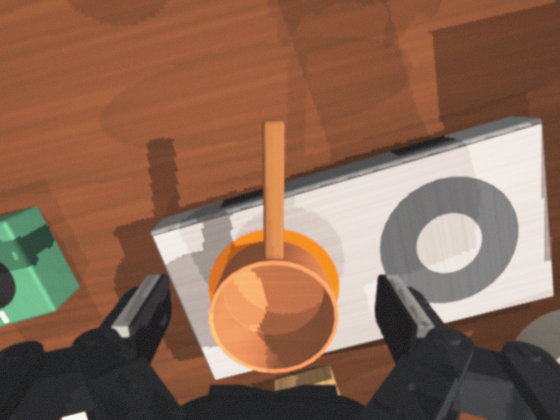

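The wrist view after release shows the pan rim centred at (273,316) with an orange crescent behind it. The free grey disc is at (449,239), so I can place the heating disc from it as a check.

```bash
python3 - <<'E'
from h import *
np.set_printoptions(precision=4,suppress=True)
K=vision.calibration('wrist');K['cam_to_world']=np.load('K2.npy')
f=lambda u,v,z:onplane(0,(u,v),z,K)
print('rim x',(f(208.5,314,.095)+f(338.5,314,.095))/2,np.linalg.norm(f(208.5,314,.095)-f(338.5,314,.095)))
print('rim y',(f(273,258,.095)+f(273,373,.095))/2,np.linalg.norm(f(273,258,.095)-f(273,373,.095)))
E=f(274,122,.091);print('axis from handle',E+.162*np.array([.9745,-.2243,0]))
im=cv2.imread('pics/w2.png');hsv=cv2.cvtColor(im,cv2.COLOR_BGR2HSV).astype(int)
def circ(m,n):
    P=cv2.findContours(m.astype(np.uint8),0,cv2.CHAIN_APPROX_NONE)[0];P=max(P,key=len)[:,0]
    return np.array([f(u,v,.045)[:2] for u,v in P])
g=(hsv[...,1]<60)&(hsv[...,2]<140);g[:,:375]=0;g[:170]=0;g[305:]=0;g[:,522:]=0
W=circ(g,0);print('rest',cv2.minEnclosingCircle((W*1000).astype(np.float32)))
edge=f(152,234,.045)-f(541,120,.045);u=(edge/np.linalg.norm(edge))[:2];print('warmer -y dir',u,np.linalg.norm(edge))
(x,y),r=cv2.minEnclosingCircle((W*1000).astype(np.float32));print('heat from rest',np.array([x,y])/1000+.17*u)
o=((hsv[...,0]>=13)&(hsv[...,0]<25)&(hsv[...,1]>200)&(hsv[...,2]>180));o[:225]=0;o[305:]=0;o[:,:200]=0;o[:,345:]=0
Wo=np.array([f(p[1],p[0],.045)[:2] for p in np.argwhere(o)])
# outer crescent arc fit: fixed r .064
from scipy.optimize import least_squares
hull=cv2.convexHull((Wo*1e4).astype(np.int32))[:,0]/1e4
D=np.array([.6145,.111]);k=hull[np.abs(np.linalg.norm(hull-D,axis=1)-.064)<.006]
print('heat arc',least_squares(lambda p:np.linalg.norm(k-p,axis=1)-.064,D).x,len(k))
E
```

```text
rim x [0.6104 0.1121 0.095 ] 0.1088664022300653
rim y [0.6149 0.1106 0.095 ] 0.11248980298129632
axis from handle [0.6163 0.111  0.091 ]
rest ((612.3880615234375, 269.1123046875), 76.6570816040039)
warmer -y dir [ 0.0691 -0.9976] 0.35216893366740715
heat from rest [0.6241 0.0995]
heat arc [0.6186 0.1103] 34
```

The estimates put the pan at about (0.615, 0.111) and the disc at about (0.616, 0.111), well within tolerance. Next I'll look at the box and knob from above.

```bash
python3 -m pendant '[[0,[-1.1,-3.3,0],0],[0,[-1.1,-3.3,0],0],[0,[-1.1,-3.3,0],0],[0,[-1.1,-3.3,0],0],[0,[-1.1,-3.3,0],0],[0,[-1.1,-3.3,0],0],[0,[-1.1,-3.3,0],0],[0,[-1.1,-3.3,0],0],[0,[-1.1,-3.3,0],0],[0,[-1.1,-3.3,0],0]]'
python3 -m pendant '[[0,[-0.2,-0.7,0],0],[0,[0,0,0],0],[0,[0,0,0],0],[0,[0,0,0],0],[0,[0,0,0],0],[0,[0,0,0],0],[0,[0,0,0],0],[0,[0,0,0],0],[0,[0,0,0],0],[0,[0,0,0],0]]'
python3 - <<'E'
from h import *
np.set_printoptions(precision=4,suppress=True)
K=vision.calibration('wrist');im=vision.get_image('wrist');cv2.imwrite('pics/w3.png',im[:,:,::-1])
np.save('K3.npy',K['cam_to_world']);print(state()['joint_positions'])
for n,z in [('shaft_tip',.08),('control',0),('knob',0),('knob_bore',.02),('file',0)]:
    for r in vision.spot_point('wrist',n)[:4]: print(n,r['pixel'],r['score'],onplane('wrist',r['pixel'],z,K))
E
```

```text
t: 11.43
eef_pos: [0.5492, -0.2157, 0.3728]
tcp_rot: [3.141, -0.003, 2.915]
contact_force: [0.7, 0.4, -0.3]
gripper_width: 0.0852
grasp_force: 0.0
t: 12.27
eef_pos: [0.5499, -0.2211, 0.3753]
tcp_rot: [-3.142, 0.0, 2.915]
contact_force: [-0.5, -0.0, -1.1]
gripper_width: 0.0853
grasp_force: 0.0
[-0.4447  0.2529  1.2371  0.      1.6514 -1.7887]
shaft_tip [352.9, 173.1] 0.66 [ 0.5412 -0.1561  0.08  ]
shaft_tip [163.1, 206.3] 0.48 [ 0.534 -0.306  0.08 ]
control [336.6, 155.6] 0.84 [ 0.5404 -0.1545  0.    ]
knob [64.4, 165.7] 0.67 [ 0.49   -0.4187  0.    ]
knob [86.5, 243.9] 0.62 [ 0.5735 -0.4291  0.    ]
knob [163.1, 207.4] 0.58 [ 0.553  -0.3371  0.    ]
knob_bore [157.7, 216.1] 0.92 [ 0.5558 -0.3373  0.02  ]
knob_bore [52.6, 170.5] 0.81 [ 0.4909 -0.4188  0.02  ]
knob_bore [79.4, 248.5] 0.59 [ 0.5709 -0.4249  0.02  ]
knob_bore [387.6, 301.8] 0.31 [ 0.701  -0.1312  0.02  ]
file [230.3, 335.8] 0.94 [ 0.719  -0.3103  0.    ]
```

View pics/w3.png

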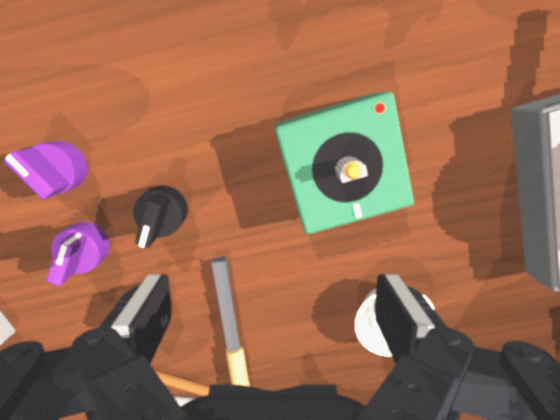

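The wrist view shows the box with its shaft at (349,170) and tick at (357,211). The black knob is at (160,212), with its pointer near (145,235). The two purple look-alikes are at (50,170) and (78,248), and the file blade's end is at (220,258). I'll confirm the black knob in an enlarged crop.

```bash
python3 - <<'E'
from h import *
im=cv2.imread('pics/w3.png')
a=cv2.resize(im[170:260,110:210],(400,360),interpolation=cv2.INTER_CUBIC);b=cv2.resize(im[90:240,270:420],(360,360),interpolation=cv2.INTER_CUBIC)
cv2.imwrite('pics/c3.png',np.hstack([a,b]))
np.set_printoptions(precision=4,suppress=True)
K=vision.calibration('wrist');K['cam_to_world']=np.load('K3.npy')
C=[onplane(0,p,.05,K)[:2] for p in [(277,126),(393,93.5),(413,203),(307,233.5)]]
C=np.array(C);print('box',C.mean(0),[np.linalg.norm(C[i]-C[i-1]) for i in range(4)],[np.degrees(np.arctan2(*(C[j]-C[i])[::-1])) for i,j in[(0,3),(1,2),(0,1),(3,2)]])
E
```

```text
box [ 0.5423 -0.1544] [np.float64(0.09806244154048792), np.float64(0.09564252131660017), np.float64(0.09473140886735963), np.float64(0.09614514763234602)] [np.float64(3.240107088910107), np.float64(3.5401116864457305), np.float64(92.3571674484287), np.float64(94.34772324835328)]
```

View pics/c3.png

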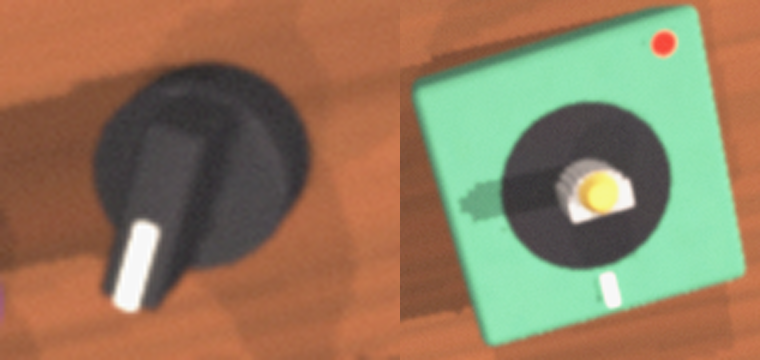

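The crop shows the black knob with its white pointer toward the lower left, and the box tick on the +x side. Black is the knob described.

```bash
python3 - <<'E'
from h import *
np.set_printoptions(precision=4,suppress=True)
K=vision.calibration('wrist');K['cam_to_world']=np.load('K3.npy')
f=lambda u,v,z:onplane(0,(u,v),z,K)[:2]
g=lambda u,v,z:f(110+u/4-.4,170+v/4-.4,z)
p,q=g(147,225,.052),g(125,307,.052);d=q-p;print('pointer',p,q,np.degrees(np.arctan2(d[1],d[0])),np.linalg.norm(d))
p,q=g(185,126,.052),g(131,300,.052);d=q-p;print('bar',(p+q)/2,np.degrees(np.arctan2(d[1],d[0])),np.linalg.norm(d))
# skirt bottom left/right extremes
print('skirt',(g(96,165,.012)+g(310,155,.012))/2,np.linalg.norm(g(96,165,.012)-g(310,155,.012)))
h=lambda u,v,z:f(270+(u-400)/2.4,90+v/2.4,z)
t,b=h(610,290,.05),h(586,185,.05);print('disc',b,'tick',t,np.degrees(np.arctan2(*(t-b)[::-1])))
p,q=h(573,222,.075),h(635,205,.075);print('flat edge dir',np.degrees(np.arctan2(*(q-p)[::-1])),'mid',(p+q)/2)
print('cone top',h(600,192,.08))
E
```

```text
pointer [ 0.5542 -0.3369] [ 0.5718 -0.3482] -32.75931853428881 0.020940010193292828
bar [ 0.5525 -0.3339] -34.66097271908594 0.04393110818203178
skirt [ 0.5519 -0.3359] 0.053415461399535354
disc [ 0.5426 -0.1543] tick [ 0.583 -0.152] 3.272748536048702
flat edge dir 92.99320415430844 mid [ 0.5474 -0.1543]
cone top [ 0.5389 -0.1554]
```

```bash
python3 -m pendant '[[0.2,[-0.56,-2.2,0],0],[0.4,[-0.56,-2.2,0],0],[0.53,[-0.56,-2.2,0],0],[0.53,[-0.56,-2.2,0],0],[0.53,[-0.56,-2.2,0],0],[0.53,[0,0,1],6.9],[0.53,[0,0,2],6.9],[0.53,[0,0,2],6.9],[0.53,[0,0,0],0],[0.53,[0,0,0],0]]'
python3 -m pendant '[[0.53,[0,0,1],0],[0.53,[0,0,1],0],[0.53,[0,0,1],0],[0.53,[0,0,1],0],[0.53,[0,0,0],0],[0.53,[0,0,0],0],[0.53,[0,0,0],0],[0.53,[0,0,0],0],[0.53,[0,0,0],0],[0.53,[0,0,0],0]]'
python3 - <<'E'
from h import *
np.set_printoptions(precision=4,suppress=True)
K=vision.calibration('wrist');im=vision.get_image('wrist');cv2.imwrite('pics/w4.png',im[:,:,::-1])
np.save('K4.npy',K['cam_to_world']);print(state()['eef_pos'],state()['gripper_width'])
for n,z in [('knob',0),('knob_bore',.02)]:
    for r in vision.spot_point('wrist',n)[:4]: print(n,r['pixel'],r['score'],onplane('wrist',r['pixel'],z,K))
E
```

```text
t: 13.4
eef_pos: [0.5523, -0.3347, 0.3242]
tcp_rot: [3.141, -0.003, 2.557]
contact_force: [-0.5, -0.1, 0.5]
gripper_width: 0.0402
grasp_force: 0.0
t: 14.23
eef_pos: [0.5525, -0.3348, 0.2858]
tcp_rot: [3.142, 0.001, 2.553]
contact_force: [0.4, 0.5, -0.5]
gripper_width: 0.0402
grasp_force: 0.0
[ 0.5524 -0.3347  0.2857] 0.03989763554143323
knob [135.1, 202.3] 0.93 [ 0.493  -0.4201  0.    ]
knob [268.8, 203.3] 0.92 [ 0.5497 -0.3363  0.    ]
knob [190.7, 283.3] 0.7 [ 0.5709 -0.4273  0.    ]
knob [290.3, 328.4] 0.61 [ 0.6523 -0.383   0.    ]
knob_bore [124.6, 208.5] 0.94 [ 0.492  -0.4192  0.02  ]
knob_bore [185.1, 298.8] 0.81 [ 0.5726 -0.4284  0.02  ]
knob_bore [273.3, 213.8] 0.57 [ 0.5531 -0.3345  0.02  ]
knob_bore [293.7, 345.3] 0.55 [ 0.6543 -0.3823  0.02  ]
```

View pics/w4.png

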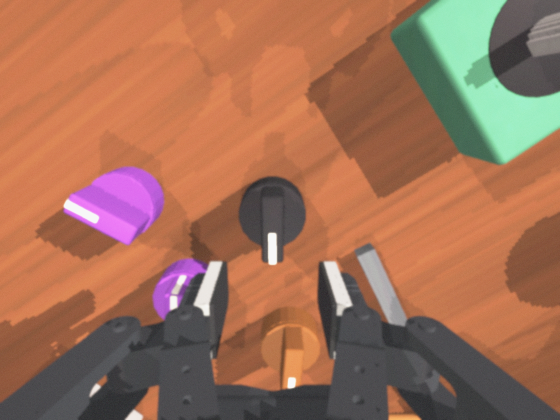

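The wrist view shows the black knob's bar pointing straight down the image at (272,225), centred between the fingers (columns 222 and 325). I'll descend and grip.

```bash
python3 -m pendant '[[0.53,[0,0,1],0],[0.53,[0,0,1],0],[0.53,[0,0,1],0],[0.53,[0,0,1],0],[0.53,[0,0,1],0],[0.53,[0,0,1],0],[0.53,[0,0,1],0],[0.53,[0,0,0.9],0],[0.53,[0,0,0.5],0],[0.53,[0,0,0],0]]' 40
python3 -m pendant '[[0.7,[0,0,0],0],[0.8,[0,0,0],0],[0.9,[0,0,0],0],[1,[0,0,0],0],[1,[0,0,0],0],[1,[0,0,0],0],[1,[0,0,0],0],[1,[0,0,0],0],[1,[0,0,0],0],[1,[0,0,0],0]]' 80
python3 -m pendant '[[1,[0,0,-1],0],[1,[0,0,-1.5],0],[1,[0,0,-2],0],[1,[0,0,-2],0],[1,[0,0,-2],0],[1,[0,0,-1.5],0],[1,[0,0,0],-7],[1,[0,0,0],-7],[1,[0,0,0],-7],[1,[0,0,0],-7]]'
python3 -m pendant '[[1,[0,0,0],-7],[1,[0,0,0],-1.9],[1,[0,0,0],0],[1,[0,0,0],0],[1,[0,0,0],0],[1,[0,0,0],0],[1,[0,0,0],0],[1,[0,0,0],0],[1,[0,0,0],0],[1,[0,0,0],0]]'
```

```text
t: 15.22
eef_pos: [0.5521, -0.3345, 0.1994]
tcp_rot: [3.142, -0.002, 2.553]
contact_force: [-0.3, 0.1, 0.7]
gripper_width: 0.0403
grasp_force: 0.0
t: 16.05
eef_pos: [0.5526, -0.3349, 0.2022]
tcp_rot: [3.142, 0.002, 2.553]
contact_force: [-0.1, 0.6, 6.5]
gripper_width: 0.0127
grasp_force: 79.3
t: 16.88
eef_pos: [0.5523, -0.3346, 0.3012]
tcp_rot: [3.141, -0.001, 3.048]
contact_force: [0.8, 0.2, 0.0]
gripper_width: 0.0121
grasp_force: 78.5
t: 17.72
eef_pos: [0.5524, -0.3347, 0.3012]
tcp_rot: [-3.142, 0.0, -3.086]
contact_force: [1.5, 0.4, -1.3]
gripper_width: 0.0126
grasp_force: 78.5
```

```bash
python3 -m pendant '[[1,[0,1,0],0],[1,[0,2,0],0],[1,[0,2.2,0],0],[1,[0,2.2,0],0],[1,[0,2.2,0],0],[1,[0,2.2,0],0],[1,[0,2.2,0],0],[1,[0,2,0],0],[1,[0,1.45,0],0],[1,[0,0.6,0],0]]'
python3 -m pendant '[[1,[0,0,0],0],[1,[0,0,0],0],[1,[0,0,0],0],[1,[0,0,0],0],[1,[0,0,0],0],[1,[0,0,0],0],[1,[0,0,0],0],[1,[0,0,0],0],[1,[0,0,0],0],[1,[0,0,0],0]]'
python3 - <<'E'
from h import *
np.set_printoptions(precision=4,suppress=True)
o={}
for c in ['scene','side','wrist']:
    K=vision.calibration(c);im=vision.get_image(c);cv2.imwrite(f'pics/{c}_h.png',im[:,:,::-1])
    for n,z in [('knob',.099),('control',0),('shaft_tip',.08),('pan',.045)]:
        print(c,n,[(r['pixel'],round(r['score'],2),onplane(c,r['pixel'],z,K)[:2]) for r in vision.spot_point(c,n)[:2]])
a=cv2.imread('pics/scene_h.png')[170:270,180:280];b=cv2.imread('pics/side_h.png')[140:240,260:380];w=cv2.imread('pics/wrist_h.png')
cv2.imwrite('pics/c5.png',np.vstack([np.hstack([cv2.resize(a,(350,350)),cv2.resize(b,(420,350))]),np.hstack([cv2.resize(w[130:280,180:380],(333,250)),np.zeros((250,437,3),np.uint8)])]))
E
```

```text
t: 18.55
eef_pos: [0.5422, -0.1524, 0.3014]
tcp_rot: [3.141, 0.0, -3.084]
contact_force: [-0.3, -0.7, -0.6]
gripper_width: 0.0125
grasp_force: 78.5
t: 19.38
eef_pos: [0.5423, -0.1545, 0.3012]
tcp_rot: [-3.142, 0.0, -3.086]
contact_force: [-0.2, -0.3, -0.5]
gripper_width: 0.0123
grasp_force: 78.5
scene knob [([145.3, 317.7], 0.83, array([ 0.7276, -0.392 ])), ([114.3, 303.7], 0.79, array([ 0.6676, -0.4288]))]
scene control [([226.5, 248.7], 0.68, array([ 0.5487, -0.1607]))]
scene shaft_tip [([221.1, 220.2], 0.57, array([ 0.5367, -0.1602]))]
scene pan [([337.4, 211.5], 0.76, array([0.6246, 0.1141]))]
side knob [([377.7, 172.8], 0.81, array([ 0.4393, -0.2972])), ([318.3, 185.2], 0.77, array([ 0.5432, -0.1518]))]
side control [([317.5, 212.9], 0.69, array([ 0.5401, -0.1542]))]
side shaft_tip [([317.0, 189.9], 0.47, array([ 0.547 , -0.1535]))]
side pan [([236.4, 242.9], 0.82, array([0.6187, 0.1109]))]
wrist knob [([1.7, 306.4], 0.97, array([ 0.5849, -0.3046])), ([270.7, 252.5], 0.67, array([ 0.5433, -0.1554]))]
wrist control [([266.4, 196.8], 0.68, array([ 0.54  , -0.1596]))]
wrist shaft_tip []
wrist pan []
```

View pics/c5.png

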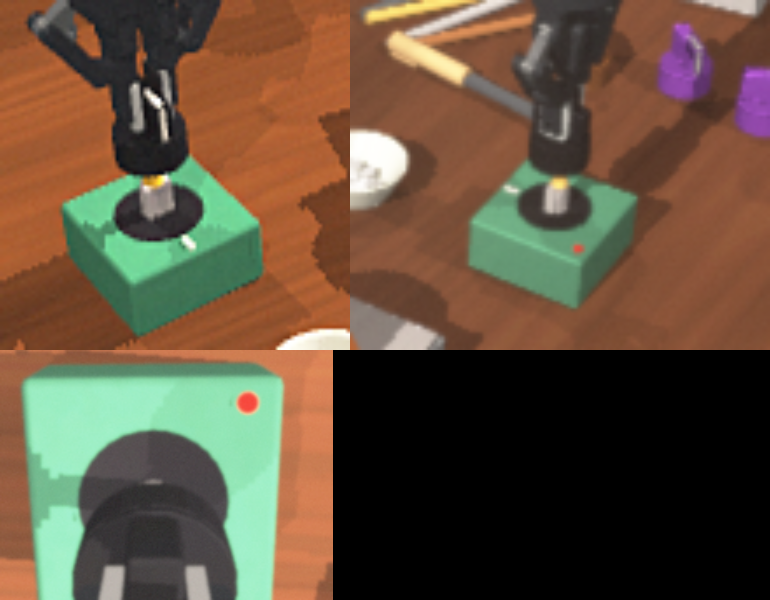

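The crops show the knob held directly over the shaft in all three views (scene columns 150 vs 155, side 558 vs 556, wrist 155 vs 153), with its pointer toward the tick. Now I'll lower it.

```bash
python3 -m pendant '[[1,[0,0,0.3],0],[1,[0,0,0.4],0],[1,[0,0,0.4],0],[1,[0,0,0.3],0],[1,[0,0,0.3],0],[1,[0,0,0.3],0],[1,[0,0,0.2],0],[1,[0,0,0.2],0],[1,[0,0,0.1],0],[1,[0,0,0],0]]' 100
python3 -m pendant '[[1,[0,0,0.1],0],[1,[0,0,0.1],0],[1,[0,0,0.2],0],[1,[0,0,0.2],0],[1,[0,0,0.2],0],[1,[0,0,0.2],0],[1,[0,0,0.2],0],[1,[0,0,0.1],0],[1,[0,0,0],0],[1,[0,0,0],0]]'
```

```text
t: 20.97
eef_pos: [0.5423, -0.1545, 0.276]
tcp_rot: [3.141, -0.0, -3.086]
contact_force: [-0.6, 0.9, -0.7]
gripper_width: 0.0122
grasp_force: 101.5
t: 21.8
eef_pos: [0.5423, -0.1545, 0.2632]
tcp_rot: [3.142, 0.0, -3.086]
contact_force: [0.4, -0.9, -0.8]
gripper_width: 0.0121
grasp_force: 101.5
```

```bash
python3 -m pendant '[[1,[0,0,0.1],0],[1,[0,0,0.1],0],[1,[0,0,0.1],0],[1,[0,0,0.1],0],[1,[0,0,0.1],0],[1,[0,0,0.1],0],[1,[0,0,0],0],[1,[0,0,0],0],[1,[0,0,0],0],[1,[0,0,0],0]]'
```

```text
t: 22.63
eef_pos: [0.5424, -0.1545, 0.258]
tcp_rot: [-3.141, 0.001, -3.086]
contact_force: [-1.5, 0.0, 6.4]
gripper_width: 0.0119
grasp_force: 102.6
```

```bash
python3 -m pendant '[[1,[0,0,0.1],0],[1,[0,0,0.1],0],[1,[0,0,0.1],0],[1,[0,0,0],0],[1,[0,0,0],0],[1,[0,0,0],0],[1,[0,0,0],0],[1,[0,0,0],0],[1,[0,0,0],0],[1,[0,0,0],0]]'
```

```text
t: 23.47
eef_pos: [0.5425, -0.1545, 0.2561]
tcp_rot: [-3.141, 0.002, -3.086]
contact_force: [-4.2, 2.0, 12.1]
gripper_width: 0.012
grasp_force: 104.0
```

```bash
python3 -m pendant '[[1,[0,0,0.1],0],[1,[0,0,0],0],[1,[0,0,0],0],[1,[0,0,0],0],[1,[0,0,0],0],[1,[0,0,0],0],[1,[0,0,0],0],[1,[0,0,0],0],[1,[0,0,0],0],[1,[0,0,0],0]]'
python3 - <<'E'
from h import *
np.set_printoptions(precision=4,suppress=True)
for c in ['scene','side']:
    im=vision.get_image(c);cv2.imwrite(f'pics/{c}_f.png',im[:,:,::-1])
    for n,z in [('pan',.045),('knob',.055),('bowl',0),('file',0),('tweezers',0)]:
        print(c,n,[(round(r['score'],2),onplane(c,r['pixel'],z)[:2]) for r in vision.spot_point(c,n)[:5]])
a=cv2.imread('pics/scene_f.png')[140:290,180:400];b=cv2.imread('pics/side_f.png')[150:300,180:380]
cv2.imwrite('pics/c6.png',np.hstack([cv2.resize(a,(440,300)),cv2.resize(b,(360,300))]))
E
```

```text
t: 24.3
eef_pos: [0.5425, -0.1545, 0.256]
tcp_rot: [-3.141, 0.002, -3.086]
contact_force: [-7.8, 3.0, 16.0]
gripper_width: 0.0121
grasp_force: 104.7
scene pan [(0.57, array([0.6242, 0.115 ]))]
scene knob [(0.86, array([ 0.6977, -0.3892])), (0.83, array([ 0.5384, -0.1592])), (0.69, array([ 0.6247, -0.4283])), (0.57, array([ 0.5537, -0.4229]))]
scene bowl [(0.96, array([ 0.7212, -0.1279]))]
scene file [(0.73, array([ 0.7185, -0.303 ]))]
scene tweezers [(0.59, array([0.5251, 0.4499]))]
side pan [(0.98, array([0.6249, 0.1101]))]
side knob [(0.71, array([ 0.4643, -0.3528])), (0.66, array([ 0.5372, -0.3531])), (0.59, array([ 0.5493, -0.1562]))]
side bowl [(0.62, array([ 0.7149, -0.1302]))]
side file [(0.64, array([ 0.7214, -0.3124]))]
side tweezers [(0.64, array([0.5392, 0.4352]))]
```

View pics/c6.png

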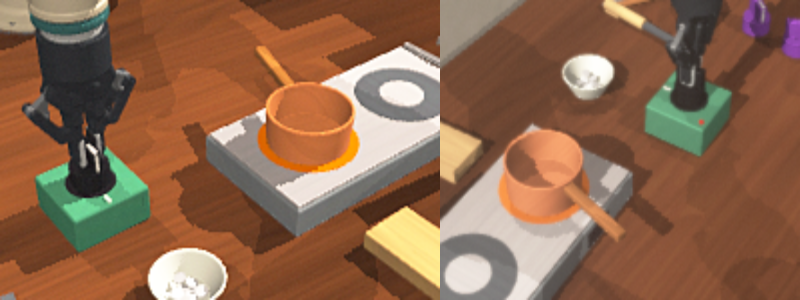

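The crops show the pan ringed by orange in both views and the knob seated low on the box. The last 1 mm of push moved nothing and force rose to 16 N, so the shaft is at its stop.

```bash
python3 -c "
from bench import close_job
print(close_job())"
```

```text
the job is handed in; nothing more can be done
None
```

I handed the job in after about 24 s, with no verdict returned: by my measurements the pan is centred on the orange disc, the knob is home flat to flat and held at the shaft's stop with about 16 N, and the bowl, tweezers and file were not touched.

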